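# Lock the push-and-turn cap on the dishwasher-tablet tub

### The arm

A 6-joint arm with a two-finger parallel gripper is mounted at the origin on the work surface. World frame = base frame: x ahead of the robot, y to its left, z up, the work surface at z = 0. Lengths are in m, angles in rad, forces in N, time in s.
With the tool pointing down it reaches from about 0.35 to 0.95 m from the base axis. Payload 17.4 kg.
Tool frame: the origin (TCP) lies on the centre line of the jaws, within the pads' length; the fingertips stand 22 mm ahead of it and the grasp point (between the pads) lies 3 mm ahead of it (finger_overhang is the distance from the TCP to the fingertips, in m); z points along the fingers, y is the direction in which the jaws open and shut (so a half turn about z gives the same grasp; the last joint's range is limited). The gripper opens to 93 mm and grips with 3 to 60 N. Pads are 15 mm wide; open, the fingers measure 128 mm over their backs; the gripper's body (75 mm by 188 mm) begins 65 mm behind the grasp point.
Start: joints at [1.301, 0.116, 1.442, -0, 1.584, -0.038], TCP at [0.155, 0.657, 0.241] pointing down, gripper open.
Joint ranges: [-2.83, 2.83], [-0.83, 2.19], [0.07, 2.5], [-1.14, 4.28], [0.01, 3], [-2.97, 2.97]. Speed limits (rad/s): [1.89, 1.89, 2.22, 3.14, 3.14, 3.14].

### API

Orientations are given as a unit quaternion [w, x, y, z].
In Python, from cell import * gives the robot as it stands.
- The arm moves only by the tool servo_tool, never from a script. Its argument "series" is one flat list of numbers, 5 for each row, row after row: the shift along the world's x, y, z as a fraction of full scale, then the turn about the world's z as a fraction of full scale, then the opening, from 0 (shut) to 1 (fully open). A call has 1 to 8 rows; each row is the pose to reach, as a shift and turn from the pose measured when the call began, turning the shorter way round; what a row does not reach only later rows make up. Full scale, the value 1, is 100 mm for a shift and pi rad for a turn. A row lasts 1/8 s, in which the tool goes at most 62.5 mm and 10.7 degrees, less where a joint would pass 70% of its speed; a pose out of reach is approached as far as the arm can. A call with a number of a shift or a turn outside -1 to 1 is refused whole. A call with a gripper value outside its range is refused whole. The fingers move at their own pace and stop on an object; "force" is the grip in N (left out, the last holds). Time passes only in rows, so rows that repeat a pose let the fingers close. It gives the time, the measured TCP pose, the force and the opening at its end, in the units of the state.
- read_state(): the state, without advancing time (a new reading comes with each control period).
- snapshot(name): name is "side" or "top"; returns (picture, depth): 384x512x3 uint8, red, green, blue; 384x512 float32, m along the optical axis (not along the pixel's ray), 0 where there is no reading.
- camera_info(name): a dict with "fx", "fy", "cx", "cy" (pixels), "rvec" (rotation vector, rad) and "tvec" (3), from world to camera coordinates, as OpenCV has them. Camera axes: x right, y down, z forward; pixel columns grow to the right and rows downward; lengths in m; the calibration is good to about 2 mm. A picture is of the moment at which its call begins. camera_info takes no time and is no camera call.
- hand_in(): hands the job in, once; it reports no verdict.
The state is a dict: "time": time; "q": joint angles; "dq": joint speeds; "tau": joint torques, N m; "tcp_pos": TCP position; "tcp_rot": TCP orientation; "force": force on the tool from outside, world axes, zero at the start; "torque": the same for the moment, N m; "opening": opening from 0.0 (shut) to 1.0 (fully open).
Only numpy, scipy, OpenCV 4.12 (cv2) and the standard library are available. Lean on these libraries where they do the work, as an engineer would, in place of code of your own. Each camera call takes 0.05 s, during which the arm holds its last target.

### The job

Put the child-safe cap back on the dishwasher-tablet tub: set it over the neck, press it down against the springy seal and turn it clockwise until you feel it stop, then let go so that it stays caught, level and held down. Be gentle: about 10 N of push and a 0.3 N m twist against the stop are enough, and all the forces between cap and tub added together must never pass 30 N. Leave the mug, the soap bottle and the preserve jar where they are.

Things in the scene. Friction and masses are not known exactly. Their poses are not given: they have to be found in the camera images.
- cap: Grey plastic round push-and-turn cap, loose, wing up, about 0.08 kg. Origin: centre of its underside, z up. Skirt 66 outside, 58 inside, 26 high; hollow, its ceiling 22 above the origin. Inside the rim, in line with the wing at +x and -x, two lugs: 5 high (0 to 5), 11 wide, reaching in to 23 from the axis. Half a turn makes no difference.
- wing (a point): Top centre of the cap's grip bar, 52 above the cap's origin. The bar is a straight upright wing on the cap's top, 52 long along the cap's x, 14 thick along its y, 26 high.
- tub: White tub 120 (x) by 100 (y), 84 high, with a round neck, on a rubber pad in a screwed-down caddy: it stays put, only yields under twist (8 N m/rad). Origin: on the counter under the neck's axis, z up. Locked, the cap's origin is 94 above the tub's, spring-held in notches 3 deep with about 3 degrees of play, wing along the tub's x give or take 22 degrees.
- neck (a point): Centre of the neck's hard top, 110 above the tub's origin. Neck 42 wide. A black sprung seal, 30 wide, stands 12 above it: about 1 N per mm pushed, so a cap merely set on rests with its origin 11 below this point. Pushed 19 below (9 N) the cap can turn clockwise under the neck's lips; 22 below (12 N) it meets the hard neck.
- gap (a point): Usual middle of one of two gaps between the neck's two outer lugs (54 across, bevelled, top 4 below the neck's): 24 from the axis, 71 degrees counter-clockwise from above of the tub's x; one opposite. The neck ring sits up to 22 degrees either way of this. The cap's lugs enter within 30 degrees of the true middle; from there pressed it turns 71 clockwise to hard stops under the notches.
- mug: White mug 76 wide, 90 high, handle at its +y side; origin: centre of its underside. Bystander. It and the cap stand on either side of the tub, either way round.
- soap: Brown bottle with a black cap, 60 wide, 180 high; origin: centre of its underside. Bystander beyond the tub.
- preserve: Glass jar with a dark lid, 74 wide, 110 high; origin: centre of its underside. Bystander beyond the tub.
There are look-alikes about, which are no part of the job. Several things look just like the cap: the one meant starts nearest to the robot's base.

How it is judged:
On the way, in this order (a step that is already met when the one before it is completed fails the run):
1. the cap has gone down over the neck, its lugs in the gaps (horizontal distance between cap and tub below 0.004 m and z of cap in the frame of tub below 0.102 m and angle between cap's own z axis and vertical below 0.1 rad), for 0.05 s.
2. the cap is pressed down far enough for its lugs to pass under the neck's lips (z of cap in the frame of tub below 0.0925 m and horizontal distance between cap and tub below 0.004 m), for 0.05 s.
At the end, for the whole second after the job is handed in: The released cap is caught on the tub: origin 92.5 to 95.7 mm above the tub's, under 4 mm off its axis, wing within 0.52 rad of the tub's x axis, tilted under 0.08 rad, still (10 mm/s, 0.1 rad/s), and pressed up by the seal (over 4 N between cap and tub) (z of cap in the frame of tub between 0.0925 and 0.0957 m and horizontal distance between cap and tub below 0.004 m and angle between the x axis of cap and the x axis of tub, either way round below 0.52 rad and angle between cap's own z axis and vertical below 0.08 rad and linear speed of cap below 0.01 m/s and angular speed of cap below 0.1 rad/s and contact force between cap and tub above 4 N); the robot touches nothing.
It fails at once if the contact forces between cap and tub add up to more than 30 N (contact force between cap and tub above 30 N).
It fails at once if the mug is moved by more than 3 cm (distance of mug from where it was at the start of the episode above 0.03 m).
It fails at once if the soap bottle is moved by more than 3 cm (distance of soap from where it was at the start of the episode above 0.03 m).
It fails at once if the preserve jar is moved by more than 3 cm (distance of preserve from where it was at the start of the episode above 0.03 m).
It also fails if it takes over 72 s, if anything falls off the work surface, if the arm or the gripper's body presses on something with over 40 N, if the wrist force passes 120 N, or if a joint passes its speed limit or range.

## Working session

There is one attempt and no reset: what is moved stays moved. The work goes in short steps, Python scripts to look and compute and a tool call to move; the robot and the scene stay as the last step left them, time stands still between calls to the robot, and variables do not carry over. Pictures are saved under pics/ and viewed, and the job is handed in when it is done.

Besides the shell and the picture viewer there is one more tool, called after "Emit:" as a command line: name --argument value ..., lists and objects as JSON in quotes. servo_tool: Moves the arm, as the interface text tells. Shift numbers are shares of 100 mm and turn numbers shares of pi rad, none past 1 either way. Its arguments: {"type":"object","properties":{"series":{"type":"array"},"force":{"type":"number"}},"required":["series"]}

```bash
mkdir -p pics; ls; python3 - <<'E'
from cell import *
import cv2,numpy as np
s=read_state();print(s)
for n in("top","side"):
    p,d=snapshot(n);cv2.imwrite(f"pics/{n}0.png",p[:,:,::-1]);np.savez(f"{n}0.npz",p=p,d=d);print(n,camera_info(n))
E
```

```text
pics
{'time': 0.0, 'q': array([ 1.30119606e+00,  1.16481298e-01,  1.44224173e+00, -3.46616891e-05,
        1.58400982e+00, -3.78334933e-02]), 'dq': array([-0.00254737,  0.00236386, -0.0004832 ,  0.00019986, -0.00021051,
       -0.0002133 ]), 'tau': array([-8.60257642e-04, -7.21253729e+01, -6.22623539e+01,  7.78973219e-02,
        2.36221415e-02, -5.67367124e-05]), 'tcp_pos': array([0.15503925, 0.65677356, 0.23992295]), 'tcp_rot': array([-7.01637350e-05,  1.15624394e-01,  9.93292844e-01, -5.66028443e-04]), 'force': array([-0.29238934, -0.05974958,  0.52316257]), 'torque': array([ 0.03286442, -0.03026237,  0.02281072]), 'opening': 1.0021323287510495}
top {'fx': 438.1127724859555, 'fy': 438.1127724859555, 'cx': 257.96240528111144, 'cy': 187.2424806133488, 'rvec': array([ 2.17456502, -2.18782056,  0.09731798]), 'tvec': array([-0.03140801,  0.60683913,  1.16582743])}
side {'fx': 369.5475371578904, 'fy': 369.5475371578904, 'cx': 257.50949736233747, 'cy': 201.9095013042973, 'rvec': array([ 2.26039699, -0.94438111,  0.33785703]), 'tvec': array([-0.44357191,  0.36829055,  0.75326861])}
```

View pics/top0.png

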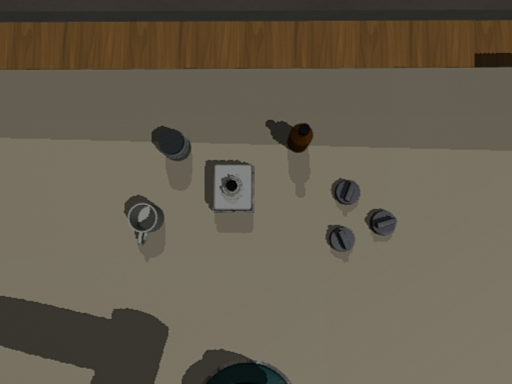

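View pics/side0.png

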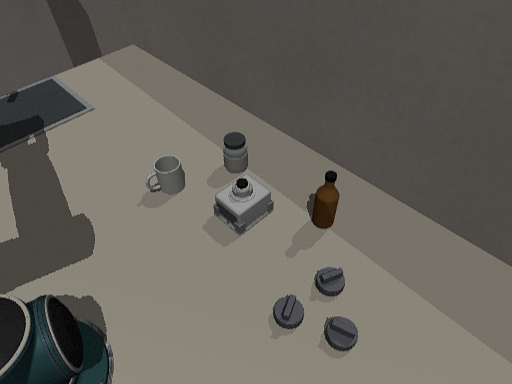

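Three caps sit right of the tub in the top view, at about (347,192), (342,239) and (383,223). The tub neck is at about (232,185) and the mug at (143,217).

```bash
cat > h.py <<'E'
import numpy as np,cv2
from cell import *
def cam(n):
    c=camera_info(n);R=cv2.Rodrigues(c['rvec'])[0];K=np.array([[c['fx'],0,c['cx']],[0,c['fy'],c['cy']],[0,0,1]]);return K,R,np.array(c['tvec'])
def ray(n,u,v,z):
    K,R,t=cam(n);o=-R.T@t;d=R.T@np.linalg.inv(K)@np.array([u,v,1.]);return o+d*(z-o[2])/d[2]
def cloud(n,d):
    K,R,t=cam(n);v,u=np.mgrid[:d.shape[0],:d.shape[1]]
    P=np.stack([(u-K[0,2])/K[0,0]*d,(v-K[1,2])/K[1,1]*d,d],-1);W=(P-t)@R;W[d==0]=np.nan;return W
def px(n,p):
    K,R,t=cam(n);q=K@(R@np.asarray(p)+t);return q[:2]/q[2]
E
python3 - <<'E'
from h import *
for n in("top","side"):
    z=np.load(n+"0.npz");W=cloud(n,z['d']);p=z['p']
    for (u,v,nm) in ([(347,192,'a'),(342,239,'b'),(383,223,'c'),(232,185,'neck')] if n=='top' else [(330,280,'a'),(289,312,'b'),(341,333,'c'),(243,186,'neck')]):
        w=W[v-25:v+25,u-25:u+25].reshape(-1,3)
        for lo,hi in ([(.02,.032),(.045,.058)] if nm!='neck' else [(.075,.09),(.1,.1145),(.116,.13)]):
            m=(w[:,2]>lo)&(w[:,2]<hi);q=w[m]
            if len(q)<5: print(n,nm,lo,len(q));continue
            c,(sz),a=cv2.minAreaRect((q[:,:2]*1000).astype(np.float32))
            print(n,nm,lo,len(q),q.mean(0).round(4),'rect',np.round(c,1),np.round(sz,1),round(a,1),'zmed',np.median(q[:,2]).round(4))
    c=p[150:270,190:420] if n=='top' else p[150:370,200:370]
    c=cv2.resize(c,None,fx=3,fy=3,interpolation=cv2.INTER_CUBIC)
    if n=='side': c=cv2.resize(c,None,fx=.85,fy=.85)
    cv2.imwrite(f"pics/{n}0z.png",c[:,:,::-1])
z=np.load("top0.npz")['p'][155:220,200:265];g=cv2.resize(z,None,fx=9,fy=9,interpolation=cv2.INTER_CUBIC);cv2.imwrite("pics/neck0.png",g[:,:,::-1])
z=np.load("side0.npz")['p'][160:240,205:285];g=cv2.resize(z,None,fx=7,fy=7,interpolation=cv2.INTER_CUBIC);cv2.imwrite("pics/neck0s.png",g[:,:,::-1])
E
```

```text
top a 0.02 330 [ 0.5919 -0.2766  0.0253] rect [ 592.4 -278.2] [64.2 64.6] 8.9 zmed 0.0254
top a 0.045 105 [ 0.5926 -0.2778  0.0513] rect [ 591.9 -278. ] [14.5 51.5] 67.4 zmed 0.0514
top b 0.02 347 [ 0.4652 -0.2584  0.0254] rect [ 464.8 -259.9] [65.2 64.7] 14.1 zmed 0.0254
top b 0.045 111 [ 0.4646 -0.26    0.0513] rect [ 464.6 -260.3] [51.6 14.2] 23.5 zmed 0.0512
top c 0.02 351 [ 0.509  -0.3711  0.0254] rect [ 508.5 -371.7] [65.2 64.5] 14.2 zmed 0.0255
top c 0.045 105 [ 0.5088 -0.3728  0.0509] rect [ 508.7 -373.2] [14.2 51.3] 15.3 zmed 0.0509
top neck 0.075 1407 [0.6031 0.0333 0.0815] rect [605.   34.2] [ 96.7 117.9] 89.7 zmed 0.0815
top neck 0.1 169 [0.603  0.0331 0.1063] rect [604.1  33. ] [39.7 52.1] 44.8 zmed 0.1061
top neck 0.116 109 [0.6041 0.0335 0.1211] rect [604.1  33.5] [28.4 26.6] 44.0 zmed 0.121
side a 0.02 385 [ 0.5851 -0.2849  0.0258] rect [ 590.3 -281.4] [64.3 65.1] 5.1 zmed 0.026
side a 0.045 144 [ 0.5892 -0.2813  0.0511] rect [ 590.6 -280.7] [14.8 50.6] 68.6 zmed 0.0516
side b 0.02 512 [ 0.4603 -0.2658  0.0259] rect [ 462.4 -264. ] [64. 66.] 23.8 zmed 0.0259
side b 0.045 152 [ 0.4621 -0.2636  0.0516] rect [ 463.4 -262.7] [51.7 14.1] 23.9 zmed 0.0517
side c 0.02 509 [ 0.5007 -0.3782  0.0259] rect [ 505.9 -375.8] [64.9 65. ] 36.8 zmed 0.0259
side c 0.045 190 [ 0.506  -0.3768  0.0511] rect [ 506.8 -376. ] [15.4 51.5] 17.3 zmed 0.0514
side neck 0.075 888 [0.5952 0.022  0.0818] rect [602.7  30.4] [100.5 118.7] 89.0 zmed 0.0819
side neck 0.1 151 [0.5979 0.0254 0.1063] rect [602.7  30.4] [39.3 52.8] 54.9 zmed 0.106
side neck 0.116 89 [0.6024 0.03   0.121 ] rect [602.5  30.6] [28.8 28.6] 47.5 zmed 0.1212
```

View pics/neck0.png

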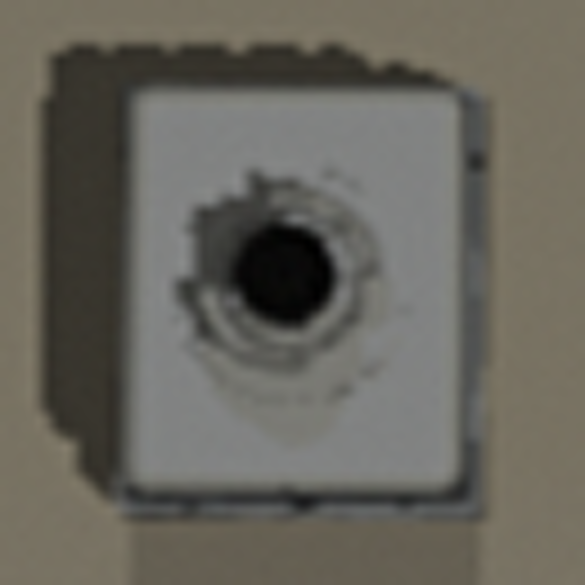

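View pics/neck0s.png

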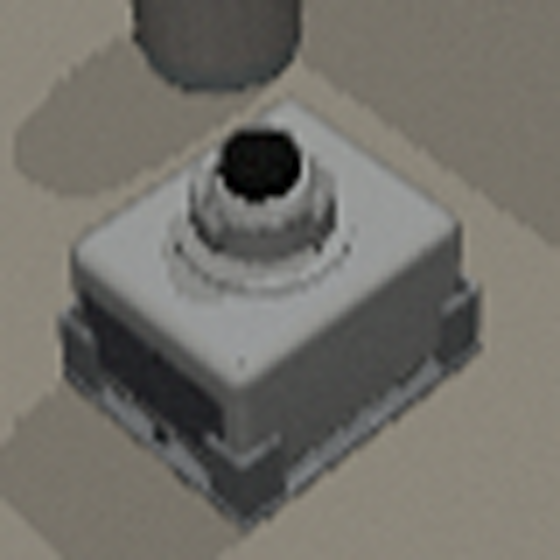

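View pics/top0z.png

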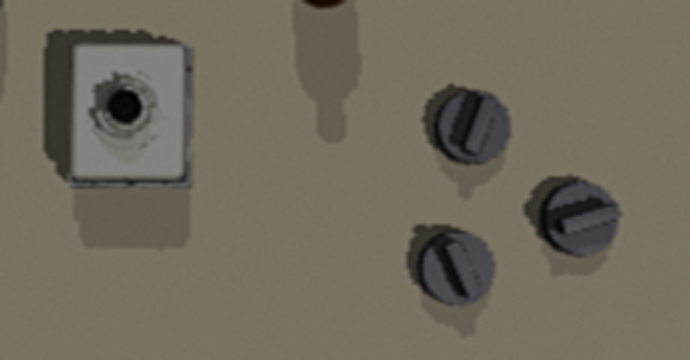

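```bash
python3 - <<'E'
from h import *
for n,c in(("top",(.6041,.0334)),("side",(.6026,.0305))):
    z=np.load(n+"0.npz");W=cloud(n,z['d']).reshape(-1,3)
    m=(np.hypot(W[:,0]-c[0],W[:,1]-c[1])<.034)&(W[:,2]>.07);q=W[m]
    r=np.hypot(q[:,0]-c[0],q[:,1]-c[1])*1e3;a=np.degrees(np.arctan2(q[:,1]-c[1],q[:,0]-c[0]))%360
    print(n)
    for k in range(0,360,10):
        s=(a>=k)&(a<k+10)
        o=[(round(r[i],1),round(q[i,2]*1e3)) for i in np.where(s&(r>21)&(r<29))[0]]
        print(k,sorted(o))
    s=(r>21.8)&(r<28)&(q[:,2]>.1)
    # 2-fold axis of lug points, doubled-angle
    print('lug dir',np.degrees(np.angle(np.exp(2j*np.radians(a[s])).mean()))/2)
    # tub edge yaw
    v=(W[:,2]>.079)&(W[:,2]<.086)&(np.hypot(W[:,0]-c[0],W[:,1]-c[1])<.09)
    print(cv2.minAreaRect((W[v][:,:2]*1000).astype(np.float32)))
E
```

```text
top
0 [(np.float64(22.4), 107), (np.float64(22.5), 104), (np.float64(24.8), 108), (np.float64(24.9), 105)]
10 [(np.float64(25.6), 83), (np.float64(28.1), 84)]
20 [(np.float64(24.4), 80), (np.float64(25.1), 83), (np.float64(26.7), 81), (np.float64(27.1), 86)]
30 [(np.float64(24.8), 80), (np.float64(26.7), 82), (np.float64(28.3), 81), (np.float64(29.0), 81)]
40 [(np.float64(23.8), 86), (np.float64(25.7), 86), (np.float64(25.8), 85), (np.float64(27.5), 86)]
50 [(np.float64(24.7), 80), (np.float64(26.4), 85), (np.float64(27.4), 89)]
60 [(np.float64(24.1), 83), (np.float64(25.7), 79), (np.float64(26.9), 80), (np.float64(27.5), 83), (np.float64(28.3), 87)]
70 [(np.float64(23.1), 85), (np.float64(25.8), 82), (np.float64(28.1), 85), (np.float64(28.9), 83)]
80 [(np.float64(25.0), 81), (np.float64(25.5), 79), (np.float64(27.4), 84), (np.float64(27.7), 83)]
90 [(np.float64(23.1), 108), (np.float64(27.2), 86)]
100 [(np.float64(21.4), 105), (np.float64(23.7), 107), (np.float64(24.6), 103), (np.float64(26.5), 101), (np.float64(27.0), 104), (np.float64(28.9), 81)]
110 [(np.float64(21.0), 103), (np.
[... 6191 characters left out ...]
104), (np.float64(24.3), 109), (np.float64(26.4), 89), (np.float64(26.5), 97), (np.float64(26.8), 85)]
310 [(np.float64(25.9), 81), (np.float64(26.3), 92), (np.float64(26.4), 98), (np.float64(26.5), 103), (np.float64(28.7), 84)]
320 [(np.float64(21.3), 102), (np.float64(21.7), 104), (np.float64(24.2), 105), (np.float64(26.6), 101)]
330 [(np.float64(22.6), 108), (np.float64(22.9), 103), (np.float64(24.8), 105), (np.float64(25.7), 106), (np.float64(27.7), 100)]
340 [(np.float64(22.4), 107), (np.float64(25.5), 105)]
350 [(np.float64(23.1), 102), (np.float64(24.7), 107)]
lug dir -36.33835042991851
((603.019775390625, 30.268035888671875), (98.65860748291016, 117.1292953491211), 89.41741943359375)
```

Cap b is the target: the nearest at about 0.53 m, with its wing at 23.5°. The neck lugs span 97–186° and 278–10°, so the gap's true middle is at about 53° and the stop at about -18°. I'm travelling to the cap now.

Emit:
servo_tool --series '[0.5,-0.5,0,0.05,1,1,-1,0,0.1,1,1,-1,0,0.15,0.6,1,-1,0,0.2,0.6]' --force 50

```text
time: 0.6
tcp_pos: [0.2561, 0.5557, 0.24]
tcp_rot: [0.0, -0.199, 0.98, -0.001]
force: [-0.4, -0.0, 0.9]
opening: 0.83
```

Emit:
servo_tool --series '[0.5,-0.5,0,0,0.6,1,-1,0,0,0.6,1,-1,0,0,0.6]'

```text
time: 0.98
tcp_pos: [0.3578, 0.4536, 0.2398]
tcp_rot: [0.0, -0.197, 0.98, -0.001]
force: [-0.3, 0.2, -0.6]
opening: 0.603
```

Emit:
servo_tool --series '[0.5,-0.5,0,0,0.6,1,-1,0,0,0.6,1,-1,0,0,0.6]'

```text
time: 1.35
tcp_pos: [0.4594, 0.3519, 0.2395]
tcp_rot: [-0.0, -0.196, 0.981, -0.001]
force: [0.4, 0.3, -0.4]
opening: 0.597
```

Emit:
servo_tool --series '[0,-0.6,0,0,0.6,0,-1,0,0,0.6,0,-1,0,0,0.6]'

```text
time: 1.72
tcp_pos: [0.4592, 0.2508, 0.2397]
tcp_rot: [0.0, -0.195, 0.981, -0.001]
force: [0.3, 0.1, 0.9]
opening: 0.597
```

Emit:
servo_tool --series '[0,-0.6,0,0,0.6,0,-1,0,0,0.6,0,-1,0,0,0.6]'

```text
time: 2.1
tcp_pos: [0.4592, 0.1503, 0.2399]
tcp_rot: [0.0, -0.195, 0.981, -0.001]
force: [0.3, 0.4, 0.3]
opening: 0.599
```

Emit:
servo_tool --series '[0,-0.6,0,0,0.6,0,-1,0,0,0.6,0,-1,0,0,0.6]'

```text
time: 2.48
tcp_pos: [0.4595, 0.0501, 0.2399]
tcp_rot: [0.0, -0.194, 0.981, -0.001]
force: [0.5, 0.6, 0.7]
opening: 0.601
```

Emit:
servo_tool --series '[0,-0.6,0,0,0.6,0,-1,0,0,0.6,0,-1,0,0,0.6]'

```text
time: 2.85
tcp_pos: [0.4601, -0.0499, 0.2398]
tcp_rot: [0.0, -0.193, 0.981, -0.0]
force: [-0.5, 0.5, -0.7]
opening: 0.599
```

Emit:
servo_tool --series '[0,-0.6,0,0,0.6,0,-1,0,0,0.6,0,-1,0,0,0.6]'

```text
time: 3.22
tcp_pos: [0.4609, -0.1497, 0.2394]
tcp_rot: [0.0, -0.193, 0.981, 0.0]
force: [0.7, 1.2, 0.6]
opening: 0.599
```

Emit:
servo_tool --series '[0.03,-0.6,0,0.007,0.6,0.03,-1,-0.4,0.007,0.6,0.03,-1,-0.9,0.007,0.6,0.03,-1,-0.9,0.007,0.6]'

```text
time: 3.72
tcp_pos: [0.4636, -0.2472, 0.1462]
tcp_rot: [-0.002, -0.204, 0.979, 0.002]
force: [0.1, 0.2, 0.2]
opening: 0.599
```

```bash
python3 - <<'E'
from h import *
s=read_state();print(s['tcp_pos'],s['tcp_rot'])
for n,y0,x0 in(("top",195,290),("side",245,210)):
    p,d=snapshot(n);cv2.imwrite(f"pics/{n}1.png",cv2.resize(p[y0:y0+120,x0:x0+160],None,fx=4,fy=4)[:,:,::-1])
E
```

```text
[ 0.46359998 -0.24717368  0.14620456] [-0.00198096 -0.20400291  0.97896544  0.00235865]
```

View pics/side1.png

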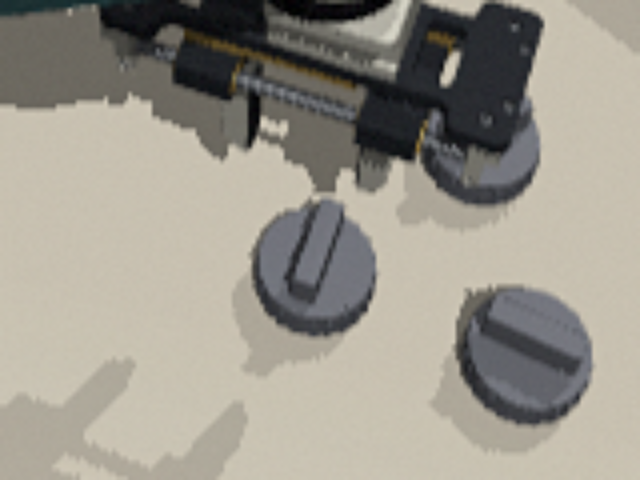

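The side view shows the jaws squarely across the wing of the nearest cap. I'll descend.

Emit:
servo_tool --series '[0,-0.145,-0.3,0,0.6,0,-0.145,-0.6,0,0.6,0,-0.145,-0.85,0,0.6,0,-0.145,-0.92,0,0.6,0,-0.145,-0.935,0,0.6,0,-0.145,-0.935,0,0.6]'

```text
time: 4.58
tcp_pos: [0.4658, -0.2629, 0.0591]
tcp_rot: [0.001, -0.204, 0.979, -0.001]
force: [-0.4, 0.2, 0.3]
opening: 0.598
```

Emit:
servo_tool --series '[-0.01,0.01,-0.06,0,0.6,-0.01,0.01,-0.06,0,0.6,-0.01,0.01,-0.06,0,0.6]'

```text
time: 4.95
tcp_pos: [0.4648, -0.262, 0.0532]
tcp_rot: [0.001, -0.204, 0.979, -0.001]
force: [-0.1, -0.0, -1.0]
opening: 0.597
```

Emit:
servo_tool --series '[0,0,0,0,0.3,0,0,0,0,0.1,0,0,0,0,0,0,0,0,0,0,0,0,0,0,0,0,0,0,0,0,0,0,0,0,0]'

```text
time: 5.82
tcp_pos: [0.4648, -0.262, 0.0532]
tcp_rot: [0.001, -0.204, 0.979, -0.001]
force: [-0.2, 0.9, 0.0]
opening: 0.147
```

Emit:
servo_tool --series '[0,0,0,0,0,0,0,0,0,0]'

```text
time: 6.08
tcp_pos: [0.4648, -0.262, 0.0532]
tcp_rot: [0.001, -0.204, 0.979, -0.001]
force: [-0.3, 0.8, 0.3]
opening: 0.144
```

Emit:
servo_tool --series '[0,0,0.3,0,0,0,0,0.7,0,0,0,0,1,0,0,0,0,1,0,0]'

```text
time: 6.58
tcp_pos: [0.4655, -0.2624, 0.1554]
tcp_rot: [0.002, -0.204, 0.979, -0.002]
force: [-1.0, -0.4, -2.1]
opening: 0.145
```

Emit:
servo_tool --series '[0,0,0.3,0.04,0,0.3,0.5,0.6,0.08,0,0.5,1,0.6,0.12,0,0.5,1,0.6,0.164,0]'

```text
time: 7.08
tcp_pos: [0.5164, -0.1595, 0.2141]
tcp_rot: [0.003, -0.451, 0.893, -0.001]
force: [-0.1, -0.9, -1.2]
opening: 0.144
```

```bash
python3 - <<'E'
from h import *
s=read_state();print(s['tcp_pos'],s['tcp_rot'],s['opening'])
for n in("top","side"):
    p,d=snapshot(n);cv2.imwrite(f"pics/{n}2.png",p[:,:,::-1])
E
```

```text
[ 0.5163574  -0.15949558  0.21409042] [ 2.73277006e-03 -4.50658079e-01  8.92692197e-01 -6.85173612e-04] 0.14432411958149208
```

View pics/side2.png

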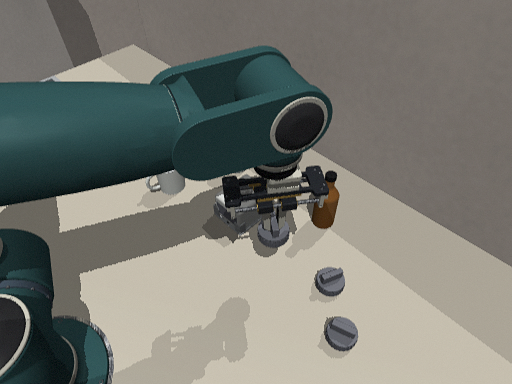

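View pics/top2.png

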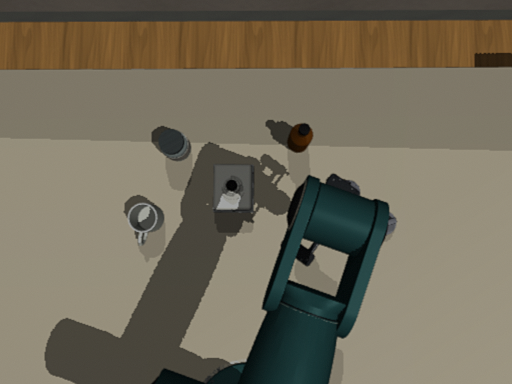

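The cap is held level in the jaws. I'll go over the neck.

Emit:
servo_tool --series '[0.3,0.5,0,0,0,0.5,1,0,0,0,0.5,1,0,0,0]'

```text
time: 7.55
tcp_pos: [0.566, -0.0596, 0.2124]
tcp_rot: [0.002, -0.448, 0.894, -0.0]
force: [-0.8, -0.3, -1.8]
opening: 0.144
```

Emit:
servo_tool --series '[0.2,0.5,0,0,0,0.36,0.9,0,0,0,0.36,0.9,0,0,0,0.36,0.9,0,0,0]'

```text
time: 8.05
tcp_pos: [0.6016, 0.0291, 0.2117]
tcp_rot: [0.001, -0.447, 0.894, -0.0]
force: [0.2, -0.9, -1.2]
opening: 0.146
```

```bash
python3 - <<'E'
from h import *
s=read_state();print(s['tcp_pos'],s['tcp_rot'],s['opening'])
for n in("top","side"):
    p,d=snapshot(n);np.savez(n+"3.npz",p=p,d=d)
    y0,x0=(140,190) if n=="top" else (120,190)
    cv2.imwrite(f"pics/{n}3.png",cv2.resize(p[y0:y0+120,x0:x0+130],None,fx=5,fy=5)[:,:,::-1])
E
```

```text
[0.60164435 0.02912941 0.21169466] [ 1.15408268e-03 -4.47087940e-01  8.94489263e-01 -3.07522729e-06] 0.1458682100669218
```

View pics/side3.png

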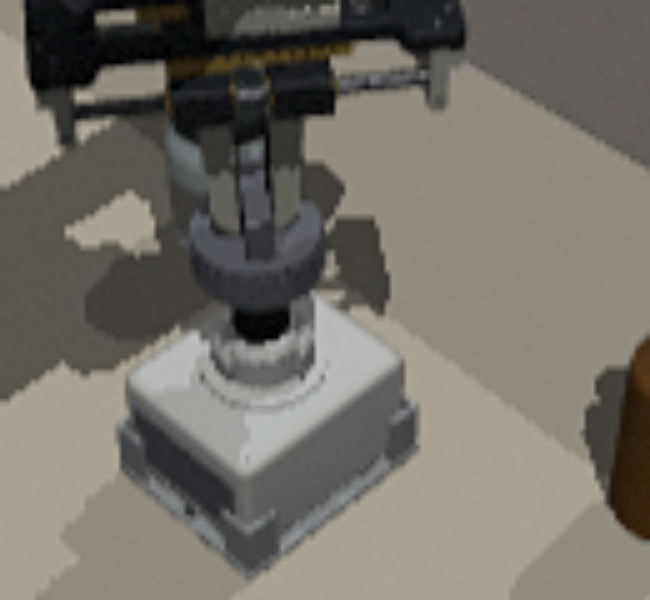

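View pics/top3.png

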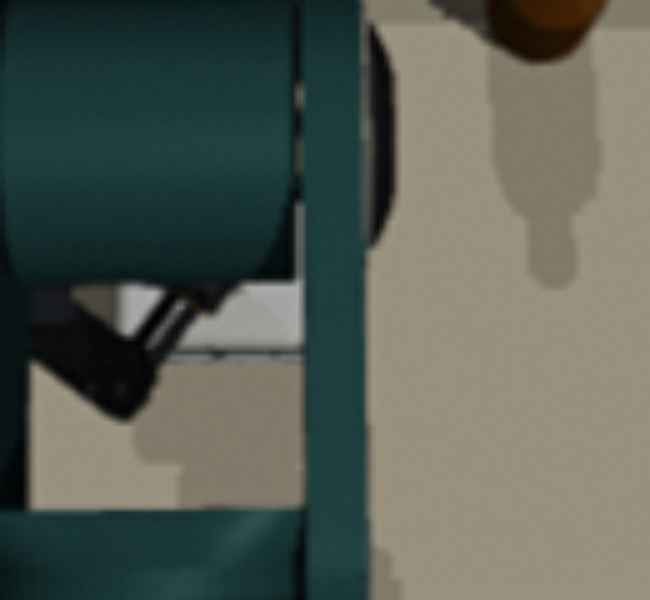

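```bash
python3 - <<'E'
from h import *
from scipy.optimize import least_squares
def fit(q,r,c0):
    f=lambda c:np.hypot(q[:,0]-c[0],q[:,1]-c[1])-r
    s=least_squares(f,c0,loss='soft_l1',f_scale=.001);return s.x.round(4),len(q),np.std(s.fun).round(4)
A=np.load("side0.npz");W0=cloud("side",A['d']).reshape(-1,3)
B=np.load("side3.npz");W3=cloud("side",B['d']).reshape(-1,3)
def sel(W,c,r0,r1,z0,z1):
    r=np.hypot(W[:,0]-c[0],W[:,1]-c[1]);return W[(r>r0)&(r<r1)&(W[:,2]>z0)&(W[:,2]<z1)]
c=(.463,-.263);print('cap0 skirt',fit(sel(W0,c,.028,.04,.005,.021),.033,c))
c=(.6026,.0304);print('seal0',fit(sel(W0,c,.010,.02,.112,.119),.015,c),fit(sel(W3,c,.010,.02,.112,.119),.015,c))
print('neckwall',fit(sel(W0,c,.023,.031,.09,.102),.027,c),fit(sel(W3,c,.023,.031,.09,.102),.027,c))
c=(.6016,.029)
q=sel(W3,c,.0,.037,.14,.25);print(np.histogram(q[:,2],bins=22))
print('cap3 skirt',fit(sel(W3,c,.028,.04,.163,.180),.033,c))
t=sel(W3,c,.0,.036,.181,.189);print(len(t),cv2.minEnclosingCircle((t[:,:2]*1000).astype(np.float32)),t[:,2].mean())
# tilt of top
M=np.c_[t[:,:2]-t[:,:2].mean(0),np.ones(len(t))];print(np.linalg.lstsq(M,t[:,2],rcond=None)[0])
E
```

```text
cap0 skirt (array([ 0.4634, -0.2629]), 91, np.float64(0.0008))
seal0 (array([0.6041, 0.0322]), 21, np.float64(0.0009)) (array([0.6045, 0.0321]), 20, np.float64(0.0008))
neckwall (array([0.6039, 0.032 ]), 18, np.float64(0.0012)) (array([0.6047, 0.0324]), 19, np.float64(0.0012))
(array([ 10,  25,  32,  35,  33,  38, 198,  28,  16,  17,  23,  25,  82,
        35,  17,  19,  20,  20,  18,  23,  21,  26]), array([0.15626752, 0.16052769, 0.16478787, 0.16904805, 0.17330823,
       0.17756841, 0.18182858, 0.18608876, 0.19034894, 0.19460912,
       0.1988693 , 0.20312947, 0.20738965, 0.21164983, 0.21591001,
       0.22017019, 0.22443036, 0.22869054, 0.23295072, 0.2372109 ,
       0.24147108, 0.24573125, 0.24999143]))
cap3 skirt (array([0.6011, 0.0277]), 138, np.float64(0.0012))
230 ((600.6674194335938, 26.90342140197754), 33.54489517211914) 0.18448218111955167
[ 0.00300681 -0.00059104  0.18448218]
```

```bash
python3 - <<'E'
from h import *
for n,(y0,y1,x0,x1) in(("top",(170,200,218,248)),("side",(172,200,230,258))):
    p=np.load(n+"0.npz")['p'];g=p[y0:y1,x0:x1].max(2)
    m=(g<35).astype(np.uint8);k,l,st,ce=cv2.connectedComponentsWithStats(m)
    i=1+st[1:,4].argmax();u,v=ce[i]+[x0,y0];print(n,st[i],u,v)
    if n=='top': print(ray(n,u,v,.122))
    # predicted bbox of the visible seal for candidate centres
    ys,xs=np.where(l==i)
    print('bbox',xs.min()+x0,xs.max()+x0,ys.min()+y0,ys.max()+y0)
    for c in((.6041,.0333),(.6028,.0306),(.6041,.0322)):
        a=np.linspace(0,6.28,90);Q=np.array([px(n,(c[0]+.015*np.cos(t),c[1]+.015*np.sin(t),z)) for t in a for z in(.110,.122)])
        print(c,Q.min(0).round(1),Q.max(0).round(1))
E
```

```text
top [ 8 10 11 11 95] 230.97894736842105 184.90526315789475
[0.60479399 0.03283729 0.122     ]
bbox 226 236 180 190
(0.6041, 0.0333) [224.8 179.2] [237.  191.5]
(0.6028, 0.0306) [225.9 179.7] [238.1 192. ]
(0.6041, 0.0322) [225.2 179.2] [237.4 191.5]
side [ 6  7 12 10 91] 241.69230769230768 183.25274725274724
bbox 236 247 179 188
(0.6041, 0.0333) [235.4 176.6] [247.2 188.1]
(0.6028, 0.0306) [235.8 177.4] [247.6 188.9]
(0.6041, 0.0322) [235.7 176.8] [247.5 188.3]
```

Emit:
servo_tool --series '[0.02,0.032,0,0,0,0.02,0.032,-0.15,0,0,0.02,0.032,-0.25,0,0,0.02,0.032,-0.25,0,0,0.02,0.032,-0.25,0,0]'

```text
time: 8.78
tcp_pos: [0.6037, 0.0322, 0.1873]
tcp_rot: [0.002, -0.447, 0.894, -0.0]
force: [-0.3, 0.3, -1.2]
opening: 0.142
```

```bash
cat > m.py <<'E'
from h import *
from scipy.optimize import least_squares
import sys
def fit(q,r,c0):
    s=least_squares(lambda c:np.hypot(q[:,0]-c[0],q[:,1]-c[1])-r,c0,loss='soft_l1',f_scale=.001);return s.x.round(4),len(q)
def sel(W,c,r0,r1,z0,z1):
    r=np.hypot(W[:,0]-c[0],W[:,1]-c[1]);return W[(r>r0)&(r<r1)&(W[:,2]>z0)&(W[:,2]<z1)]
s=read_state();print(s['time'],s['tcp_pos'].round(4),s['force'].round(1),s['torque'].round(2),s['q'].round(2),'wing',(2*np.degrees(np.arctan2(s['tcp_rot'][2],s['tcp_rot'][1]))-180)%180)
p,d=snapshot("side");W=cloud("side",d).reshape(-1,3);zc=s['tcp_pos'][2]-.0532;c=s['tcp_pos'][:2];print('cap z',zc)
print('skirt',fit(sel(W,c,.027,.04,zc+.005,zc+.021),.033,c))
t=sel(W,c,0,.036,zc+.0225,zc+.0305);M=np.c_[t[:,:2]-t[:,:2].mean(0),np.ones(len(t))];print('disc',cv2.minEnclosingCircle((t[:,:2]*1000).astype(np.float32)),np.linalg.lstsq(M,t[:,2],rcond=None)[0].round(4))
cv2.imwrite(f"pics/{sys.argv[1]}.png",cv2.resize(p[120:240,190:320],None,fx=5,fy=5,interpolation=cv2.INTER_CUBIC)[:,:,::-1])
E
python3 m.py s4
```

```text
8.775 [0.6037 0.0322 0.1873] [-0.3  0.3 -1.2] [ 0.01  0.06 -0.04] [ 0.01 -0.02  1.67  0.    1.49 -2.49] wing 53.11185198045226
cap z 0.13412661386328062
skirt (array([0.6032, 0.0309]), 119)
disc ((602.4158325195312, 29.789703369140625), 32.82232666015625) [-0.0033  0.007   0.1599]
```

View pics/s4.png

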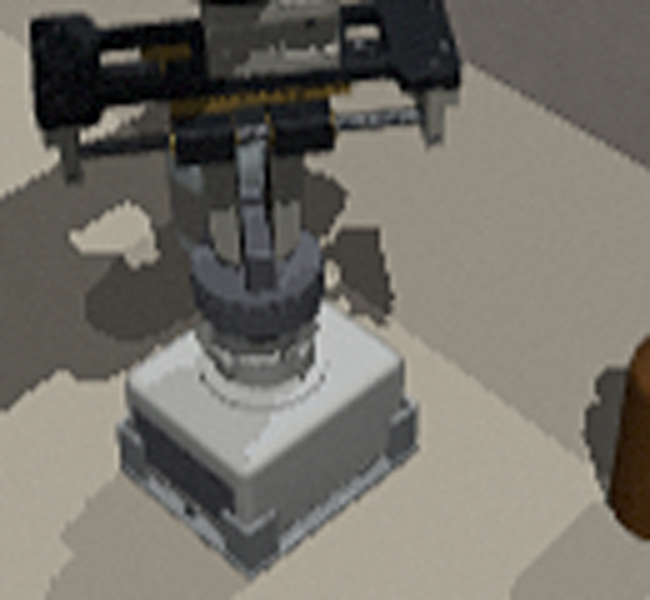

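Emit:
servo_tool --series '[0.008,0.005,-0.1,0,0,0.008,0.005,-0.18,0,0,0.008,0.005,-0.24,0,0,0.008,0.005,-0.24,0,0,0.008,0.005,-0.24,0,0]'

```text
time: 9.45
tcp_pos: [0.6047, 0.0327, 0.1637]
tcp_rot: [0.002, -0.447, 0.895, -0.0]
force: [-0.2, -0.0, -1.5]
opening: 0.145
```

Emit:
servo_tool --series '[0,0,-0.02,0,0,0,0,-0.04,0,0,0,0,-0.04,0,0]'

```text
time: 9.82
tcp_pos: [0.6046, 0.0327, 0.1595]
tcp_rot: [0.002, -0.447, 0.894, -0.0]
force: [0.3, 0.6, -0.4]
opening: 0.147
```

```bash
python3 m.py s5
```

```text
9.825 [0.6046 0.0327 0.1595] [ 0.3  0.6 -0.4] [ 0.1   0.05 -0.01] [ 0.01 -0.    1.7   0.    1.44 -2.49] wing 53.11192311203888
cap z 0.10633378906793586
skirt (array([0.6038, 0.0312]), 114)
disc ((602.3612670898438, 30.21464729309082), 32.852882385253906) [-0.0033 -0.009   0.132 ]
```

View pics/s5.png

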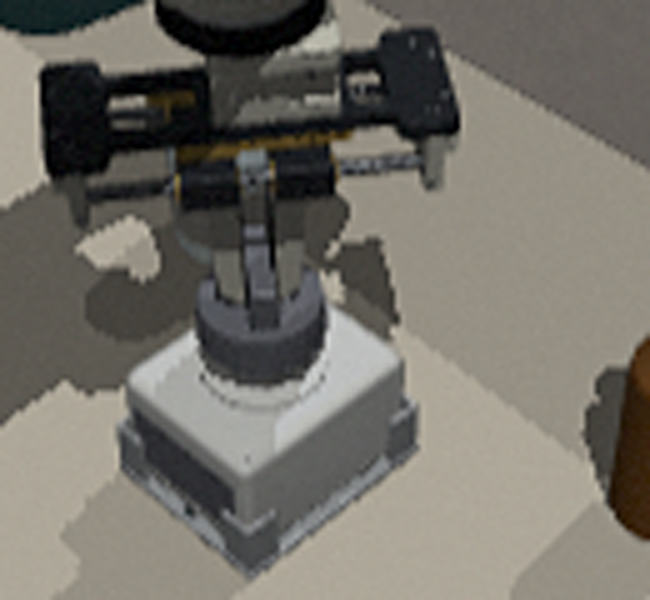

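Centred over the neck with no contact yet. I'll ease down and watch the force.

Emit:
servo_tool --series '[0,0,-0.02,0,0,0,0,-0.03,0,0,0,0,-0.03,0,0]'

```text
time: 10.25
tcp_pos: [0.6046, 0.0327, 0.1565]
tcp_rot: [0.002, -0.447, 0.894, -0.0]
force: [-0.3, 0.2, -1.4]
opening: 0.14
```

Emit:
servo_tool --series '[0,0,-0.015,0,0,0,0,-0.03,0,0,0,0,-0.03,0,0,0,0,-0.03,0,0]'

```text
time: 10.75
tcp_pos: [0.6046, 0.0327, 0.1535]
tcp_rot: [0.002, -0.447, 0.894, -0.0]
force: [-1.2, 0.0, -0.7]
opening: 0.147
```

```bash
python3 m.py s6
```

```text
10.75 [0.6046 0.0327 0.1535] [-1.2  0.  -0.7] [0.05 0.04 0.02] [ 0.01  0.    1.7   0.    1.43 -2.49] wing 53.113121646235726
cap z 0.10034987163430983
skirt (array([0.6039, 0.0314]), 109)
disc ((602.984619140625, 30.91118812561035), 33.08013916015625) [0.0036 0.0035 0.1261]
```

Lugs are in the gaps at z = 100 mm with no push. I'll press on.

Emit:
servo_tool --series '[0,0,-0.02,0,0,0,0,-0.04,0,0,0,0,-0.04,0,0]'

```text
time: 11.18
tcp_pos: [0.6047, 0.0327, 0.1497]
tcp_rot: [0.002, -0.447, 0.894, -0.0]
force: [1.1, 0.6, 2.6]
opening: 0.148
```

Emit:
servo_tool --series '[0,0,-0.02,0,0,0,0,-0.04,0,0,0,0,-0.04,0,0]'

```text
time: 11.55
tcp_pos: [0.6048, 0.0327, 0.1459]
tcp_rot: [0.002, -0.447, 0.894, -0.0]
force: [-2.6, -0.1, 6.1]
opening: 0.148
```

```bash
python3 m.py s7
```

```text
11.55 [0.6048 0.0327 0.1459] [-2.6 -0.1  6.1] [ 0.09  0.44 -0.08] [ 0.01  0.    1.71  0.    1.42 -2.49] wing 53.11333179852747
cap z 0.09266143137143013
skirt (array([0.6044, 0.0313]), 106)
disc ((602.945556640625, 31.340478897094727), 33.71317672729492) [ 0.0041 -0.0017  0.1184]
```

Emit:
servo_tool --series '[-0.005,0,-0.01,0,0,-0.008,0,-0.02,0,0,-0.008,0,-0.027,0,0,-0.008,0,-0.027,0,0]'

```text
time: 12.1
tcp_pos: [0.6046, 0.0327, 0.1441]
tcp_rot: [0.003, -0.447, 0.894, -0.001]
force: [1.4, 0.6, 7.4]
opening: 0.146
```

```bash
python3 m.py s8; python3 m.py s8
```

```text
12.1 [0.6046 0.0327 0.1441] [1.4 0.6 7.4] [ 0.06 -0.23 -0.05] [ 0.01  0.    1.72  0.    1.42 -2.49] wing 53.11313466846559
cap z 0.09091028788101158
skirt (array([0.6044, 0.0317]), 115)
disc ((602.3945922851562, 30.196365356445312), 32.50912857055664) [-0.0045 -0.0098  0.1169]
12.15 [0.6046 0.0327 0.1441] [1.3 0.4 7.7] [ 0.05 -0.19 -0.02] [ 0.01  0.    1.72  0.    1.42 -2.49] wing 53.11046042909081
cap z 0.09089495033918646
skirt (array([0.6044, 0.0312]), 113)
disc ((603.2078247070312, 30.358375549316406), 32.73978042602539) [0.0075 0.0009 0.1168]
```

Emit:
servo_tool --series '[0.002,0,-0.018,0,0,0.002,0,-0.018,0,0,0.002,0,-0.018,-0.02,0,0.002,0,-0.018,-0.04,0,0.002,0,-0.018,-0.06,0,0.002,0,-0.018,-0.08,0]'

```text
time: 12.95
tcp_pos: [0.6053, 0.0326, 0.1432]
tcp_rot: [0.004, -0.33, 0.944, -0.001]
force: [0.3, -0.8, 8.4]
opening: 0.146
```

```bash
python3 m.py s9
```

```text
12.95 [0.6053 0.0326 0.1432] [ 0.3 -0.8  8.4] [-0.02  0.12  0.05] [ 0.01  0.01  1.72 -0.    1.41 -2.23] wing 38.59573481460478
cap z 0.089960516462474
skirt (array([0.605 , 0.0311]), 115)
disc ((605.1031494140625, 30.54989242553711), 33.422183990478516) [ 0.0044 -0.0026  0.1158]
```

Emit:
servo_tool --series '[-0.005,0,-0.01,-0.02,0,-0.005,0,-0.01,-0.04,0,-0.005,0,-0.01,-0.06,0,-0.005,0,-0.01,-0.08,0,-0.005,0,-0.01,-0.1,0,-0.005,0,-0.01,-0.12,0,-0.005,0,-0.01,-0.13,0]'

```text
time: 13.88
tcp_pos: [0.6052, 0.0325, 0.143]
tcp_rot: [0.004, -0.13, 0.992, -0.002]
force: [-0.0, -0.2, 8.8]
opening: 0.143
```

```bash
python3 m.py s10
```

```text
13.875 [0.6052 0.0325 0.143 ] [-0.  -0.2  8.8] [-0.06  0.17 -0.03] [ 0.01  0.    1.72 -0.    1.41 -1.82] wing 14.907696582363258
cap z 0.08982316475153457
skirt (array([0.6045, 0.0312]), 107)
disc ((604.083251953125, 30.520349502563477), 33.51390838623047) [-0.0004 -0.0089  0.1156]
```

Emit:
servo_tool --series '[-0.005,0,-0.01,-0.02,0,-0.005,0,-0.01,-0.04,0,-0.005,0,-0.01,-0.06,0,-0.005,0,-0.01,-0.08,0,-0.005,0,-0.01,-0.1,0,-0.005,0,-0.01,-0.12,0,-0.005,0,-0.01,-0.12,0]'

```text
time: 14.8
tcp_pos: [0.6052, 0.0324, 0.1429]
tcp_rot: [0.004, 0.06, 0.998, -0.003]
force: [-0.8, -0.7, 8.7]
opening: 0.146
```

```bash
python3 m.py s11
```

```text
14.8 [0.6052 0.0324 0.1429] [-0.8 -0.7  8.7] [-0.07  0.18  0.01] [ 0.01  0.01  1.72 -0.01  1.41 -1.44] wing 173.17242985945424
cap z 0.08972369055414295
skirt (array([0.6049, 0.0311]), 109)
disc ((602.8133544921875, 30.933225631713867), 33.46323013305664) [0.008  0.0016 0.1155]
```

Emit:
servo_tool --series '[0,0,-0.009,-0.015,0,0,0,-0.009,-0.03,0,0,0,-0.009,-0.03,0]'

```text
time: 15.22
tcp_pos: [0.6055, 0.0324, 0.1428]
tcp_rot: [0.005, 0.106, 0.994, -0.003]
force: [-0.9, -0.7, 8.8]
opening: 0.141
```

```bash
python3 m.py s12|head -1
```

```text
15.225 [0.6055 0.0324 0.1428] [-0.9 -0.7  8.8] [-0.06  0.38  0.02] [ 0.01  0.01  1.72 -0.01  1.41 -1.34] wing 167.77424929147975
```

Emit:
servo_tool --series '[0,0,-0.009,-0.01,0,0,0,-0.009,-0.02,0,0,0,-0.009,-0.02,0]'

```text
time: 15.65
tcp_pos: [0.6056, 0.0323, 0.1426]
tcp_rot: [0.005, 0.138, 0.99, -0.003]
force: [-2.7, -0.6, 8.5]
opening: 0.143
```

```bash
python3 m.py s12|head -1
```

```text
15.65 [0.6056 0.0323 0.1426] [-2.7 -0.6  8.5] [-0.09  0.67  0.05] [ 0.02  0.01  1.72 -0.01  1.41 -1.28] wing 164.1800322294568
```

Emit:
servo_tool --series '[0,0,-0.009,-0.006,0,0,0,-0.009,-0.012,0,0,0,-0.009,-0.012,0]'

```text
time: 16.08
tcp_pos: [0.6057, 0.0323, 0.1425]
tcp_rot: [0.005, 0.156, 0.988, -0.004]
force: [-4.0, -0.4, 9.6]
opening: 0.146
```

```bash
python3 m.py s12|head -1
```

```text
16.075 [0.6057 0.0323 0.1425] [-4.  -0.4  9.6] [-0.06  0.93  0.14] [ 0.02  0.01  1.72 -0.01  1.41 -1.24] wing 162.02763832350635
```

x has drifted and presses about 4 N sideways. I'll relieve that before seeking the stop.

Emit:
servo_tool --series '[-0.006,0,-0.008,0,0,-0.012,0,-0.008,0,0,-0.012,0,-0.008,0,0]'

```text
time: 16.5
tcp_pos: [0.6052, 0.0323, 0.1428]
tcp_rot: [0.006, 0.156, 0.988, -0.003]
force: [2.0, -0.1, 9.7]
opening: 0.147
```

```bash
python3 m.py s12
```

```text
16.5 [0.6052 0.0323 0.1428] [ 2.  -0.1  9.7] [ 0.04 -0.32 -0.02] [ 0.02  0.    1.72 -0.01  1.41 -1.24] wing 162.03746830848746
cap z 0.08957697786390195
skirt (array([0.605 , 0.0308]), 109)
disc ((603.9833984375, 30.266767501831055), 33.101890563964844) [ 0.0066 -0.001   0.1154]
```

Emit:
servo_tool --series '[-0.003,0,-0.008,-0.006,0,-0.003,0,-0.008,-0.012,0,-0.003,0,-0.008,-0.012,0]'

```text
time: 16.92
tcp_pos: [0.6053, 0.0322, 0.1428]
tcp_rot: [0.007, 0.175, 0.985, -0.003]
force: [-1.3, -1.5, 9.9]
opening: 0.146
```

```bash
python3 m.py s12|head -1
```

```text
16.925 [0.6053 0.0322 0.1428] [-1.3 -1.5  9.9] [-0.06  0.32  0.04] [ 0.02  0.    1.72 -0.01  1.41 -1.2 ] wing 159.86555673772241
```

Emit:
servo_tool --series '[-0.003,0,-0.008,-0.006,0,-0.003,0,-0.008,-0.012,0,-0.003,0,-0.008,-0.012,0]'

```text
time: 17.35
tcp_pos: [0.6052, 0.0322, 0.1428]
tcp_rot: [0.007, 0.193, 0.981, -0.003]
force: [-2.8, -0.7, 9.6]
opening: 0.145
```

```bash
python3 m.py s12|head -1
```

```text
17.35 [0.6052 0.0322 0.1428] [-2.8 -0.7  9.6] [-0.12  0.53  0.13] [ 0.02  0.    1.72 -0.01  1.41 -1.16] wing 157.70662285600383
```

Emit:
servo_tool --series '[-0.007,0,-0.008,-0.004,0,-0.007,0,-0.008,-0.007,0,-0.007,0,-0.008,-0.007,0]'

```text
time: 17.77
tcp_pos: [0.6051, 0.0321, 0.1429]
tcp_rot: [0.008, 0.204, 0.979, -0.003]
force: [0.8, -0.3, 8.7]
opening: 0.145
```

```bash
python3 m.py s12
```

```text
17.775 [0.6051 0.0321 0.1429] [ 0.8 -0.3  8.7] [-0.06  0.11  0.27] [ 0.02  0.    1.72 -0.01  1.4  -1.14] wing 156.4624349572631
cap z 0.08969235125132138
skirt (array([0.6049, 0.0307]), 108)
disc ((603.302734375, 29.270933151245117), 32.6516227722168) [0.0236 0.0175 0.1155]
```

The stop is felt: 0.27 N m at a wing angle of -23.5°. I'll let the seal lift the cap into the notches while keeping a light twist.

Emit:
servo_tool --series '[0,0,0.01,0.003,0,0,0,0.02,0.003,0,0,0,0.03,0.003,0,0,0,0.038,0.003,0,0,0,0.038,0.003,0]'

```text
time: 18.45
tcp_pos: [0.605, 0.0321, 0.1466]
tcp_rot: [0.008, 0.199, 0.98, -0.003]
force: [0.4, 0.1, -0.9]
opening: 0.146
```

```bash
python3 m.py s13
```

```text
18.45 [0.605  0.0321 0.1466] [ 0.4  0.1 -0.9] [ 0.02 -0.07  0.22] [ 0.02 -0.    1.72 -0.01  1.41 -1.15] wing 157.00868265258035
cap z 0.09338361920894639
skirt (array([0.6047, 0.0309]), 113)
disc ((603.9970092773438, 29.632678985595703), 33.12651443481445) [0.0172 0.     0.1193]
```

At 93.4 mm the seal no longer pushes up the tool, so the notches hold the cap. I'll ease the twist off and then release.

Emit:
servo_tool --series '[0,0,0.002,0.004,0,0,0,0.002,0.008,0,0,0,0.002,0.008,0]'

```text
time: 18.88
tcp_pos: [0.605, 0.0322, 0.1469]
tcp_rot: [0.008, 0.187, 0.982, -0.003]
force: [-0.5, 0.6, 0.5]
opening: 0.145
```

```bash
python3 m.py s14|head -2
```

```text
18.875 [0.605  0.0322 0.1469] [-0.5  0.6  0.5] [ 0.15 -0.03  0.09] [ 0.02 -0.    1.72 -0.01  1.41 -1.18] wing 158.46379646430623
cap z 0.09367800717453148
```

Emit:
servo_tool --series '[0,0,0,0,0.2,0,0,0,0,0.3,0,0,0,0,0.4,0,0,0,0,0.5,0,0,0,0,0.5]'

```text
time: 19.55
tcp_pos: [0.605, 0.0322, 0.1469]
tcp_rot: [0.008, 0.187, 0.982, -0.003]
force: [0.4, 0.2, -0.8]
opening: 0.495
```

Emit:
servo_tool --series '[0,0,0.2,0,0.5,0,0,0.5,0,0.5,0,0,0.9,0,0.5,0,0,1,0,0.5]'

```text
time: 20.05
tcp_pos: [0.6057, 0.0322, 0.2514]
tcp_rot: [0.011, 0.187, 0.982, -0.003]
force: [0.3, 0.4, 0.4]
opening: 0.5
```

Emit:
servo_tool --series '[-0.3,-0.3,0.2,0,0.5,-0.7,-0.7,0.2,0,0.5,-1,-1,0.2,0,0.5,-1,-1,0.2,0,0.5]'

```text
time: 20.55
tcp_pos: [0.5044, -0.0693, 0.2723]
tcp_rot: [0.011, 0.188, 0.982, -0.003]
force: [-0.2, 1.1, 0.4]
opening: 0.5
```

Emit:
servo_tool --series '[0,-0.3,0,0,0.5,0,-0.7,0,0,0.5,0,-1,0,0,0.5,0,-1,0,0,0.5,0,-1,0,0,0.5]'

```text
time: 21.18
tcp_pos: [0.5047, -0.1686, 0.2723]
tcp_rot: [0.011, 0.188, 0.982, -0.003]
force: [0.3, 1.1, -0.2]
opening: 0.5
```

```bash
python3 - <<'E'
from h import *
print(read_state()['tcp_pos'])
for n,y0,x0 in(("top",140,180),("side",120,190)):
    p,d=snapshot(n);W=cloud(n,d).reshape(-1,3);c=np.array((.604,.032))
    r=np.hypot(W[:,0]-c[0],W[:,1]-c[1])
    t=W[(r<.037)&(abs(W[:,2]-.120)<.004)];g=W[(r<.035)&(W[:,2]>.139)&(W[:,2]<.152)]
    M=np.c_[t[:,:2]-t[:,:2].mean(0),np.ones(len(t))]
    print(n,'top',len(t),np.median(t[:,2]),cv2.minEnclosingCircle((t[:,:2]*1000).astype(np.float32)),np.linalg.lstsq(M,t[:,2],rcond=None)[0].round(4))
    if len(g)>4: print('wing',cv2.minAreaRect((g[:,:2]*1000).astype(np.float32)),np.median(g[:,2]))
    cv2.imwrite(f"pics/{n}15.png",cv2.resize(p[y0:y0+120,x0:x0+130],None,fx=5,fy=5,interpolation=cv2.INTER_CUBIC)[:,:,::-1])
    cv2.imwrite(f"pics/{n}15f.png",p[:,:,::-1])
E
```

```text
[ 0.5046678  -0.16855571  0.27228568]
top top 398 0.11960618225283773 ((604.9398803710938, 32.26579666137695), 33.342098236083984) [0.0062 0.0045 0.1198]
wing ((605.1128540039062, 32.77836608886719), (14.063262939453125, 51.60842514038086), 69.30945587158203) 0.14570944028412847
side top 205 0.12009905773060241 ((604.2534790039062, 30.76031494140625), 33.72557830810547) [0.0073 0.0185 0.12  ]
wing ((597.7738037109375, 32.58181381225586), (16.070972442626953, 37.72126770019531), 69.94751739501953) 0.14488761898184688
```

View pics/side15.png

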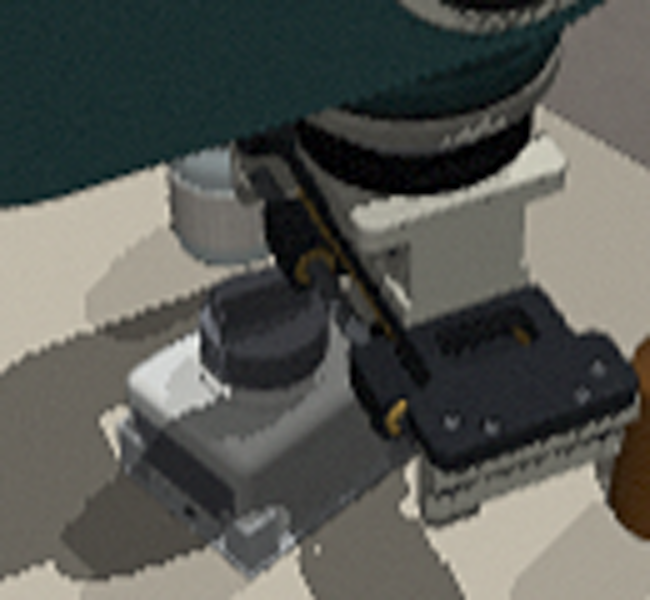

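View pics/top15f.png

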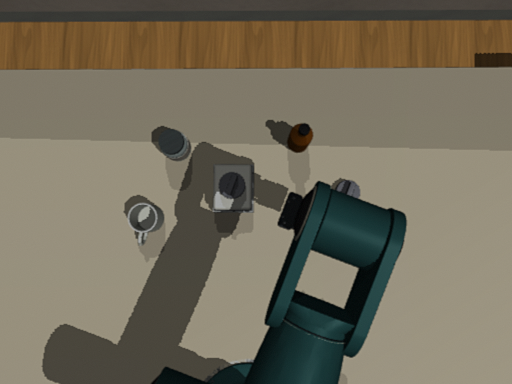

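The released cap sits level at the neck: top view (232,185), top face at 119.8 mm so its origin is at about 93.8 mm, wing at -20.7°. The bystanders are where they were.

```bash
python3 - <<'E'
from cell import *
print(hand_in())
E
```

```text
the job is handed in; nothing more can be done
None
```

The cap nearest the base is on the tub and locked, and I handed the job in at about 21 s. No verdict was reported.

- **What I did:** I gripped the cap by its wing and lined its lugs up with the gap, whose true middle I measured at about 53°. It went down over the neck with no resistance, and I pressed it to about 20 mm below the neck top with about 9–10 N. I then turned it about 76° clockwise to the stop, which I felt at 0.27 N m. I let it rise into the notches, eased the twist off, opened the gripper and backed away.
- **Last checks, from the top camera:**
  - The cap's origin is at about 93.8 mm, from its top face at 119.8 mm.
  - It is within about 1.5 mm of the neck's axis.
  - The wing is at -21° (0.36 rad).
  - Tilt is under 0.01 rad.
- **Held down:** before release, the push on the tool fell from about 9 N to zero at 93.4 mm, so the notches were carrying the seal's force.
- **Bystanders:** the mug, soap bottle and jar look unmoved in the pictures.

**Disagreements:**
- The two cameras differed by 2–3 mm in absolute position, so I worked from positions relative to each other in the same view.
- The side camera showed a tilt of about 0.02 rad and an off-centre wing, because the arm partly hid the cap.
- The stop came about 4° later than I predicted.
- Sideways force reached about 4 N during the turn until I shifted x to relieve it.
- I could not measure the cap-to-tub force directly; the 30 N limit is judged only from the wrist readings, where the highest upward push I read was 9.9 N.

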